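# Push a jammed filter cartridge out of its barrel

### The job

A spent filter cartridge is jammed in the lower end of the clear barrel on the grey stand. Tip the leaning barrel upright to its stop, push the cartridge right out with the red-handled push rod so that it drops into the white tray below, and stand the rod back in its holder with its flange down on the rim. Leave the barrel upright, and leave the tray and the other things on the bench where they are.

Things in the scene. Friction and masses are not known exactly. Their poses are not given: they have to be found in the camera images.
- stand: grey ejector stand, fixed to the bench. Origin on the bench straight below the barrel's pivot; z up, x toward its column. Column and base (140 mm wide, up to 123 mm high) lie 65 to 145 mm along +x; two arms (10 mm thick, top edge 120 mm above the bench, centred 34 mm either side) reach from it to the pivot
- barrel_pivot (a point): the barrel's pivot, 110 mm above the bench, on the barrel's axis; the pivot runs along the stand's y. At the start the lowest point of the mouth's rim lies about 68 mm to the stand's -x of the pivot, 141 mm above the bench. Lift the rim along its arc about the pivot: a level push there mostly jams by friction
- barrel (a joint): tilt of the barrel about its pivot, rad: 0 = leaning 45 degrees, its mouth away from the column (to the stand's -x), as at the start; 0.785 = upright, against a hard stop. Friction (about 0.08 N m) holds it where it is left; pushing the upper end toward the column (stand's +x) raises it.
- barrel_mouth (a point): centre of the barrel's upper mouth, 70 mm along the barrel's axis from the pivot; its z points out along the barrel's axis. Clear plastic tube 95 mm long, open at both ends, outside diameter 38 mm, bore 30 mm; the mouth flares to 52 mm outside, 44 mm inside. 180 mm above the bench when upright
- barrel_outlet (a point): centre of the barrel's lower end, 25 mm from the pivot along the axis; 85 mm above the bench when upright. Two ribs and a sprung steel clip in the lowest 30 mm of the bore narrow it to 25 mm or a little less and grip the cartridge; once it is out the gap is at least 23 mm
- cartridge_mid (a point): middle of the spent cartridge, orange cylinder with two white bands, 25 mm diameter, 60 mm long, its z along its length; at the start its lower end is 5 mm inside the barrel's outlet. About 8 to 18 N moves it; it drops free when the rod's tip is some 90 mm or more below the mouth
- tray: loose milky-white open tray, 159 x 104 mm, 30 mm high, on the bench under the barrel; origin at the centre of its underside, its x along the 159 mm side. Inside about 150 x 94 mm, floor 2 mm thick
- rod: push rod, standing in its holder. Origin at the centre of the underside of its black flange (56 mm diameter, 6 mm thick); z runs up the handle. Above the flange a red handle 24 mm diameter, 46 mm long; below it a steel shaft 14 mm diameter, 110 mm long. With the flange down on the barrel's mouth the tip stands 15 mm out of the outlet
- rod_grip (a point): middle of the red handle, 30 mm above the flange's underside
- rod_tip (a point): lower end of the shaft, 110 mm below the flange's underside
- holder_mouth (a point): centre of the upper rim of the rod's holder, 120 mm above the bench: upright aluminium tube, bore 22 mm, rim flared to 42 mm outside (about 34 mm inside), on a round grey foot 72 mm in diameter, fixed to the bench. The rod's flange rests on this rim
- tip_box: blue pipette tip box with clear lid, 88 x 122 x 80 mm, bystander; origin at the centre of its underside
- dye_bottle: amber dropper bottle, 34 mm diameter, 62 mm high, bystander; origin at the centre of its underside
- water_bottle: small white bottle, 48 mm diameter, 105 mm high, bystander; origin at the centre of its underside

How it is judged:
By the outcome, as a careful person would: the job done as asked, in the order asked, and still so for the second after the job is handed in, with the robot touching nothing.
It also fails if it takes over 67 s, if anything falls off the work surface, if the arm or the gripper's body presses on something with over 40 N, if the wrist force passes 120 N, or if a joint passes its speed limit or range.

### The arm

A 7-joint arm with a two-finger parallel gripper is mounted at the origin on the work surface; the furniture and walls round the work are solid. World frame = base frame: x ahead of the robot, y to its left, z up, the work surface at z = 0. Lengths are in m, angles in rad, forces in N, time in s.
With the tool pointing down it reaches from about 0.35 to 0.9 m from the base axis. Payload 8.1 kg.
Tool frame: the origin (TCP) lies at the very end of the fingers, on their centre line; the grasp point (between the pads) lies 19 mm behind it (arm.tcp_to_grasp is the distance from the TCP to the grasp point, in m); z points along the fingers, y is the line along which they close (so a half turn about z gives the same grasp; the last joint's range is limited). The gripper opens to 92 mm and grips with 3 to 60 N. Pads are 19 mm wide; open, the fingers measure 130 mm over their backs; the gripper's body (75 mm by 190 mm) begins 47 mm behind the grasp point.
Start: joints at [-1.306, 0.434, 0.025, 1.573, -0.012, 1.134, -0.075], TCP at [0.225, 0.583, 0.227] pointing down, gripper open.
Joint ranges: [-2.62, 2.62], [-0.44, 2.09], [-1.27, 1.32], [0.08, 2.57], [-1.32, 4.46], [0.12, 2], [-2.74, 2.74]. Speed limits (rad/s): [2.22, 2.22, 3.01, 3.01, 3.14, 3.14, 3.14].

### API

Orientations are given as a rotation vector (axis times angle).
In Python, from cell import arm gives the robot as it stands.
- The arm moves only by the tool step_hand, called after "Emit:" as name(argument=value, ...) on one line, values as JSON. Schema: {"type":"object","properties":{"segments":{"type":"string"},"clamp_n":{"type":"number"},"only":{"type":"string"},"quiet":{"type":"boolean"},"lines":{"type":"string"}},"required":["segments"],"additionalProperties":false}. segments is a string of 1 to 10 rows, parted by semicolons, with the numbers parted by spaces; each row has 5 numbers: dx, dy, dz in m, then a turn about the tool's z in rad, then the opening from 0.0 (shut) to 1.0 (fully open); each row shifts and turns the commanded pose from where the row before left it, along the tool's axes as they then stand; what a row does not reach is not made up. A row lasts 1/10 s, in which the tool goes at most 0.05 m and 0.15 rad, less where a joint would pass 70% of its speed; a pose out of reach is approached as far as the arm can. The fingers move at their own pace and stop on an object; clamp_n is the grip in N (left out, the last holds). Time passes only in rows, so rows that do not move let the fingers close. The tool returns the time, the measured TCP pose, the force, the opening and the grip force at its end. only (a regular expression) keeps the lines of the reply that match it, lines (a string "A,B") keeps lines A to B, and quiet returns only ok. Input that does not fit is refused with a message, and nothing moves.
- arm.observe(): the state, without advancing time (a new reading comes with each control period).
- arm.get_image(name): name is "scene" or "top"; returns a dict with "image" (400x640x3 uint8, blue, green, red), "fx", "fy", "cx", "cy" (pixels), "cam_to_world" (4x4, takes a point from camera to world coordinates). Camera axes: x right, y down, z forward; pixel columns grow to the right and rows downward; lengths in m; the calibration is good to about 2 mm. A picture is of the moment at which its call begins. There is no depth.
- arm.sign_off(): hands the job in; it is judged then, once.
The state is a dict: "clock": time; "joints": joint angles; "dq": joint speeds; "joint_efforts": joint torques, N m; "position": TCP position; "ee_rot": TCP orientation; "force": force on the tool from outside, world axes, zero at the start; "ft_torque": the same for the moment, N m; "width": opening from 0.0 (shut) to 1.0 (fully open); "gripper_force": force on a finger pad.
Only numpy, scipy, OpenCV 4.12 (cv2) and the standard library are available. Lean on these libraries where they do the work, as an engineer would, in place of code of your own. Each camera call takes 0.05 s, during which the arm holds its last target. There are 200 camera calls.

## Working session

There is one attempt and no reset: what is moved stays moved. The work goes in short steps, Python scripts to look and compute and a tool call to move; the robot and the scene stay as the last step left them, time stands still between calls to the robot, and variables do not carry over. Pictures are saved under pics/ and viewed, at most 10 in all, crops included, and the job is handed in when it is done.

```bash
ls; mkdir -p pics; python3 - <<'E'
from cell import arm
import cv2
for n in("scene","top"):
    d=arm.get_image(n);cv2.imwrite(f"pics/{n}0.png",d["image"])
    print(n,d["fx"],d["fy"],d["cx"],d["cy"],d["cam_to_world"])
print(arm.observe())
E
```

```text
cell.py
pics
scene 467.08476713807147 467.08476713807147 323.0576369314416 200.841565849258 [[ 0.80092723 -0.38844192  0.45566264  0.03541307]
 [-0.59845108 -0.54383481  0.58830264 -0.66126484]
 [ 0.0192838  -0.74387941 -0.6680356   0.82820559]
 [ 0.          0.          0.          1.        ]]
top 443.28701958827 443.28701958827 320.17847578133427 195.2428804195085 [[-1.04233972e-03 -9.84034894e-01  1.77972583e-01  2.94503514e-01]
 [-9.99872721e-01 -1.80780342e-03 -1.58515916e-02 -4.95767094e-02]
 [ 1.59202587e-02 -1.77966454e-01 -9.83907763e-01  1.24761924e+00]
 [ 0.00000000e+00  0.00000000e+00  0.00000000e+00  1.00000000e+00]]
{'clock': 0.1, 'joints': array([-1.3056082 ,  0.43513772,  0.0249644 ,  1.57399921, -0.01160183,
        1.13401178, -0.07510674]), 'dq': array([-8.53651943e-05, -4.99122779e-04,  2.89190785e-04, -3.05903719e-03,
        9.73408944e-04, -1.01089774e-03,  1.40440119e-03]), 'joint_efforts': array([ 2.97269522e-03, -6.69135261e+01,  9.87953804e-01, -3.15149546e+01,
       -6.04758644e-02,  3.74281907e-02,  4.77173808e-05]), 'position': array([0.22459865, 0.58275635, 0.2260357 ]), 'ee_rot': array([-5.74550303e-01, -3.08846788e+00,  2.20605334e-03]), 'force': array([ 0.60300447, -0.03076518,  0.05106163]), 'ft_torque': array([-0.05956979,  0.01563721, -0.00877139]), 'gripper_force': 0.0, 'width': 1.0013640409735778}
```

View pics/scene0.png

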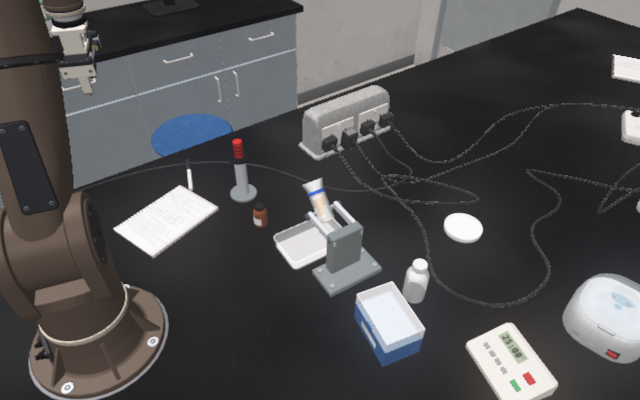

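View pics/top0.png

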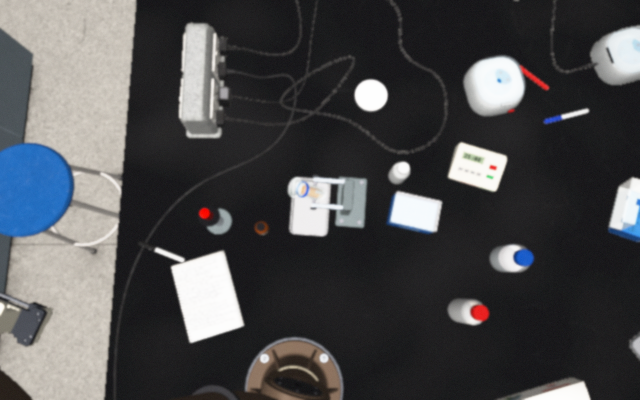

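The scene view shows the rod at (238,150), the barrel at (318,200) and the column at (345,255). In the top view they are at about (206,214), (300,190) and (350,203). I'll enlarge both.

```bash
python3 - <<'E'
import cv2
a=cv2.imread("pics/scene0.png")[130:300,220:440];cv2.imwrite("pics/s1.png",cv2.resize(a,None,fx=3.5,fy=3.5,interpolation=cv2.INTER_CUBIC))
a=cv2.imread("pics/top0.png")[160:250,185:385];cv2.imwrite("pics/t1.png",cv2.resize(a,None,fx=4,fy=4,interpolation=cv2.INTER_CUBIC))
E
```

```text
(no output)
```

View pics/s1.png

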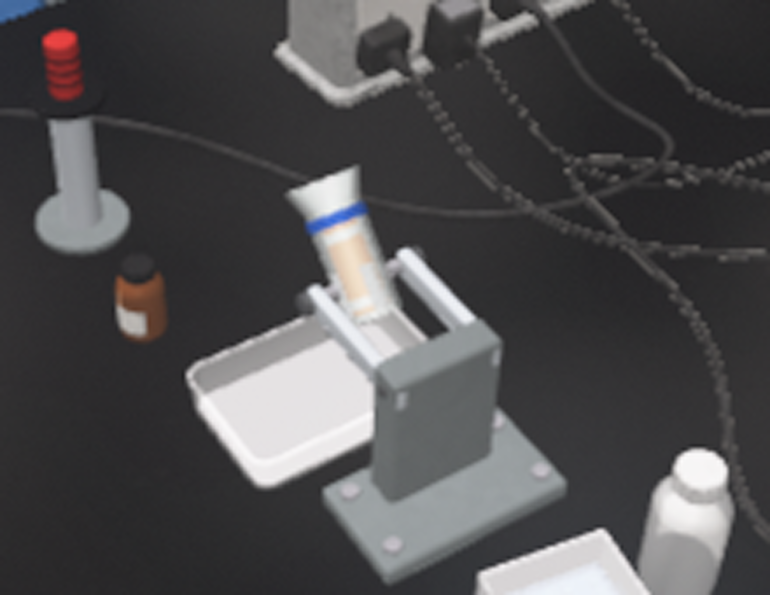

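View pics/t1.png

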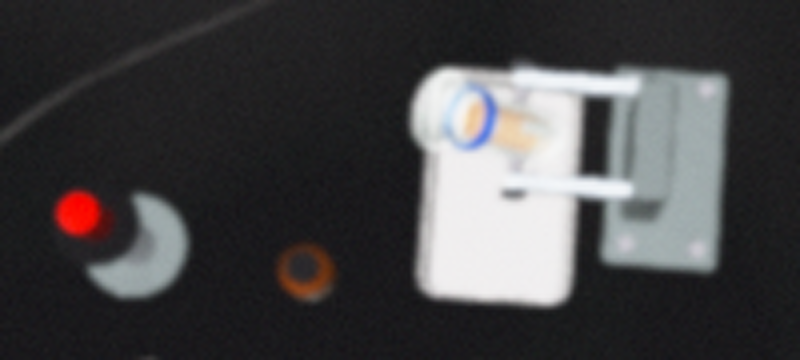

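```bash
cat > h.py <<'E'
import numpy as np
from scipy.optimize import least_squares
C={"scene":(467.0848,323.0576,200.8416,np.array([[0.80092723,-0.38844192,0.45566264,0.03541307],[-0.59845108,-0.54383481,0.58830264,-0.66126484],[0.0192838,-0.74387941,-0.6680356,0.82820559]])),
"top":(443.287,320.1785,195.2429,np.array([[-1.04233972e-03,-9.84034894e-01,1.77972583e-01,2.94503514e-01],[-9.99872721e-01,-1.80780342e-03,-1.58515916e-02,-4.95767094e-02],[1.59202587e-02,-1.77966454e-01,-9.83907763e-01,1.24761924]]))}
def full(n,p):  # crop -> full pixel
    return ((p[0]+.5)/3.5-.5+220,(p[1]+.5)/3.5-.5+130) if n=="scene" else ((p[0]+.5)/4-.5+185,(p[1]+.5)/4-.5+160)
def atz(n,u,z):
    f,cx,cy,T=C[n];d=T[:,:3]@[(u[0]-cx)/f,(u[1]-cy)/f,1];return T[:,3]+d*(z-T[2,3])/d[2]
def proj(n,P):
    f,cx,cy,T=C[n];q=T[:,:3].T@(np.asarray(P)-T[:,3]);return np.array([cx+f*q[0]/q[2],cy+f*q[1]/q[2]])
def tri(s,t):
    r=least_squares(lambda P:np.r_[proj("scene",P)-s,proj("top",P)-t],[.5,0,.1]);return r.x,np.abs(r.fun).max()
E
python3 - <<'E'
from h import *
np.set_printoptions(precision=4,suppress=True)
S=lambda *p:full("scene",p);T=lambda *p:full("top",p)
print("handle top",atz("scene",S(60,40),.172),atz("top",T(78,213),.172))
print("foot",atz("scene",S(82,215),.008),atz("top",T(136,245.5),.008))
for n,a,b in(("B",(566,487),(728,74)),("C",(390,570),(716,271)),("D",(325,492),(600,263))):print(n,tri(S(*a),T(*b)))
A,B,Cc,D=[atz("top",T(*p),.012) for p in((613,66),(728,74),(716,271),(600,263))]
print(A,B,Cc,D,"ctr",(A+B+Cc+D)/4,np.linalg.norm(B-A),np.linalg.norm(D-A), "x dir",np.degrees(np.arctan2(*(B-A+Cc-D)[[1,0]])),"y dir",np.degrees(np.arctan2(*(A-D+B-Cc)[[1,0]])))
for p in((513,78),(638,86),(510,186),(632,190)):print("arm",atz("top",T(*p),.12))
for p in((315,292),(378,362),(408,256),(467,322)):print("armS",atz("scene",S(*p),.12))
E
```

```text
handle top [0.4423 0.2135 0.172 ] [0.4449 0.2161 0.172 ]
foot [0.4439 0.217  0.008 ] [0.4449 0.2152 0.008 ]
B (array([ 0.5664, -0.2013,  0.0078]), np.float64(0.8593673907170398))
C (array([ 0.4271, -0.191 ,  0.0167]), np.float64(0.2818585809737044))
D (array([ 0.4348, -0.1111,  0.0065]), np.float64(0.6690811564074579))
[ 0.5736 -0.1201  0.012 ] [ 0.568  -0.2023  0.012 ] [ 0.4268 -0.1911  0.012 ] [ 0.4323 -0.1099  0.012 ] ctr [ 0.5002 -0.1558  0.012 ] 0.082371762550296 0.14163926596300308 x dir -93.92356336794091 y dir -4.345012512560317
arm [ 0.5411 -0.0488  0.12  ]
arm [ 0.5359 -0.1301  0.12  ]
arm [ 0.47  -0.047  0.12 ]
arm [ 0.4675 -0.1255  0.12  ]
armS [ 0.4703 -0.0527  0.12  ]
armS [ 0.4655 -0.1247  0.12  ]
armS [ 0.5388 -0.0602  0.12  ]
armS [ 0.531  -0.1294  0.12  ]
```

Emit:
step_hand(segments="0 0 -0.003 0.1416 0;0 0 -0.003 0.1416 0;0 0 -0.003 0.1416 0;0 0 -0.003 0.1416 0;0 0 -0.003 0.1416 0;0 0 -0.003 0.1416 0;0 0 -0.003 0.1416 0;0 0 -0.003 0.1416 0;0 0 -0.003 0.1416 0;0 0 0 0 0", clamp_n=20)

```text
clock: 1.1
position: [0.2246, 0.5832, 0.2537]
ee_rot: [2.301, 2.138, -0.0]
force: [0.4, -0.4, 0.8]
width: 0.179
gripper_force: 0.0
```

Emit:
step_hand(segments="-0.03 0.02 0 0 0;-0.036 0.023 0 0 0;-0.036 0.023 0 0 0;-0.036 0.023 0 0 0;-0.036 0.023 0 0 0;-0.036 0.023 0 0 0;-0.036 0.023 0 0 0;-0.036 0.023 0 0 0;-0.036 0.023 0 0 0;-0.036 0.023 0 0 0")

```text
clock: 2.1
position: [0.4263, 0.2122, 0.2536]
ee_rot: [2.294, 2.147, 0.0]
force: [0.8, 0.4, 0.3]
width: 0.005
gripper_force: 0.0
```

Emit:
step_hand(segments="-0.033 0.02 0 0 0;-0.033 0.02 0 0 0;-0.033 0.02 0 0 0;-0.033 0.02 0 0 0;-0.03 0.017 0 0 0;0 0 0 0 0;0 0 0 0 0")

```text
clock: 2.8
position: [0.511, 0.0447, 0.2534]
ee_rot: [-2.298, -2.142, 0.001]
force: [-0.4, 0.2, -0.4]
width: 0.002
gripper_force: 0.0
```

```bash
python3 - <<'E'
from cell import arm
print(arm.observe()["position"])
E
```

```text
[0.51095111 0.04465421 0.25339578]
```

Emit:
step_hand(segments="0 0 0.04 0 0;0 0 0.04 0 0;0 0 0.035 0 0;0 0 0.012 0 0;-0.008 0 0 0 0;-0.006 0 0 0 0;0 0 0 0 0")

```text
clock: 3.5
position: [0.5112, 0.0302, 0.1285]
ee_rot: [2.299, 2.138, 0.004]
force: [0.5, 0.8, 0.9]
width: 0.005
gripper_force: 0.0
```

```bash
python3 - <<'E'
from cell import arm
import cv2
d=arm.get_image("scene")["image"][130:300,220:440];cv2.imwrite("pics/s2.png",cv2.resize(d,None,fx=3.5,fy=3.5,interpolation=cv2.INTER_CUBIC))
E
```

```text
(no output)
```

View pics/s2.png

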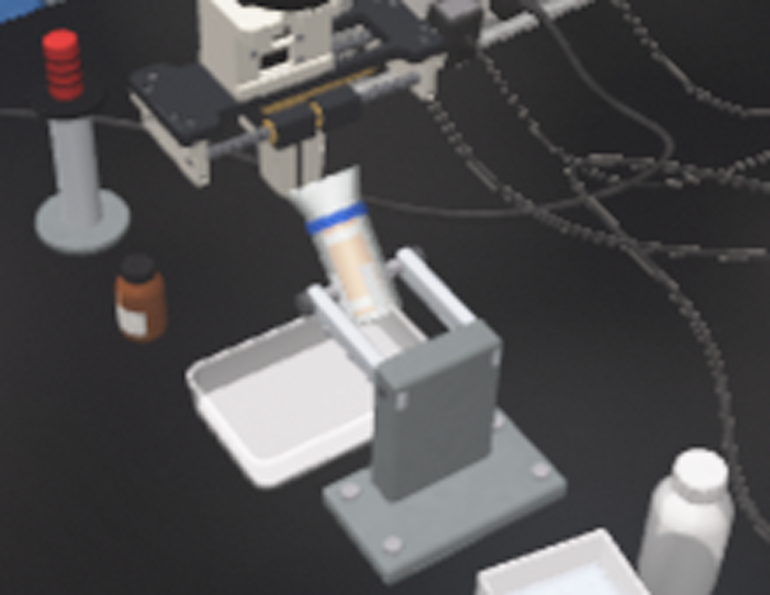

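Emit:
step_hand(segments="-0.006 0 0 0 0;-0.0035 0 -0.0064 0 0;-0.0036 0 -0.0055 0 0;-0.0039 0 -0.0052 0 0;-0.0045 0 -0.0048 0 0;0 0 0 0 0")

```text
clock: 4.15
position: [0.5089, 0.0092, 0.1495]
ee_rot: [2.3, 2.139, 0.002]
force: [0.3, 0.3, 0.0]
width: 0.006
gripper_force: 0.2
```

Emit:
step_hand(segments="-0.0048 0 -0.0045 0 0;-0.0052 0 -0.0039 0 0;-0.0055 0 -0.0036 0 0;-0.0058 0 -0.003 0 0;0 0 0 0 0")

```text
clock: 4.65
position: [0.5069, -0.0126, 0.164]
ee_rot: [2.301, 2.139, -0.0]
force: [-0.2, 0.5, 0.2]
width: 0.003
gripper_force: 0.0
```

Emit:
step_hand(segments="-0.003 0 -0.0023 0 0;-0.003 0 -0.001 0 0;-0.002 0 0 0 0;0 0 0 0 0")

```text
clock: 5.05
position: [0.5063, -0.0171, 0.1668]
ee_rot: [-2.296, -2.141, -0.002]
force: [-0.7, 7.6, -1.2]
width: 0.012
gripper_force: 4.0
```

```bash
python3 - <<'E'
from cell import arm
import cv2
d=arm.get_image("scene")["image"][130:300,220:440];cv2.imwrite("pics/s3.png",cv2.resize(d,None,fx=3.5,fy=3.5,interpolation=cv2.INTER_CUBIC))
E
```

```text
(no output)
```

View pics/s3.png

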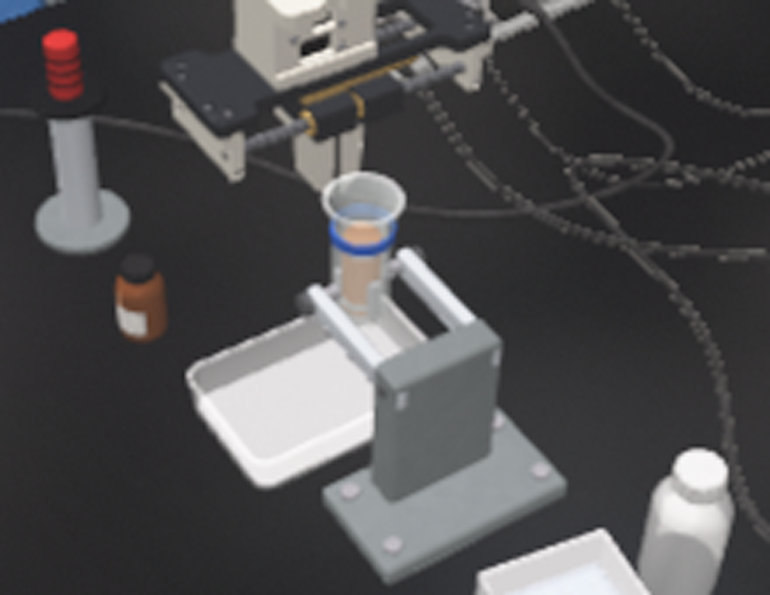

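Emit:
step_hand(segments="0.02 0 -0.005 0 0;0.03 0 -0.03 0 0;0.02 0 -0.03 0 1;0.04 -0.014 -0.015 0 1;0.045 -0.02 0 0 1;0.045 -0.02 0 0 1;0.025 -0.02 0 0 1;0 0 0 0 1;0 0 0 0 1")

```text
clock: 6.0
position: [0.4486, 0.2105, 0.2469]
ee_rot: [2.297, 2.142, -0.0]
force: [0.2, -0.7, 0.0]
width: 0.564
gripper_force: 0.0
```

```bash
python3 - <<'E'
from h import *
from cell import arm
import cv2
print(atz("scene",full("scene",(364,203)),.18))
d=arm.get_image("top")["image"][160:250,185:385];cv2.imwrite("pics/t2.png",cv2.resize(d,None,fx=4,fy=4,interpolation=cv2.INTER_CUBIC))
E
```

```text
[ 0.50393357 -0.05721279  0.18      ]
```

View pics/t2.png

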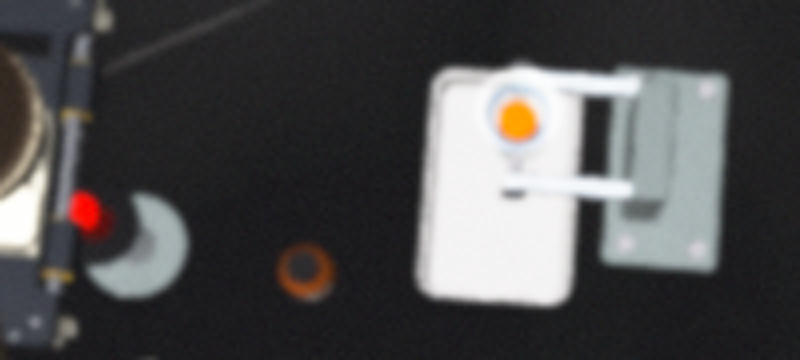

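```bash
python3 -c '
from h import *
print(atz("top",full("top",(519,109)),.18),atz("top",full("top",(518.5,120.5)),.15))'
```

```text
[ 0.50847416 -0.05254541  0.18      ] [ 0.50709332 -0.05232316  0.15      ]
```

Emit:
step_hand(segments="0.0047 -0.0045 0 0 1;0 0 0 0 1;0 0 0.04 0 1;0 0 0.04 0 1;0 0 0.03 0 1;0 0 0.006 0 1;0 0 0 0 1")

```text
clock: 6.75
position: [0.4445, 0.2147, 0.1307]
ee_rot: [2.301, 2.139, -0.003]
force: [-0.8, 0.7, 0.0]
width: 1.0
gripper_force: 0.0
```

Emit:
step_hand(segments="0 0 0 0 0.35;0 0 0 0 0.2;0 0 0 0 0.1;0 0 0 0 0.1;0 0 0 0 0.0;0 0 0 0 0.0;0 0 0 0 0;0 0 0 0 0", clamp_n=55)

```text
clock: 7.55
position: [0.4445, 0.2155, 0.1309]
ee_rot: [-2.299, -2.141, 0.0]
force: [-0.3, -0.5, -0.0]
width: 0.353
gripper_force: 0.0
```

Emit:
step_hand(segments="0 0 -0.01 0 0;0 0 -0.03 0 0;0 0 -0.04 0 0;0 0 -0.04 0 0;0 0 -0.04 0 0;0 0 -0.03 0 0;0 0 -0.01 0 0;0 0 0 0 0")

```text
clock: 8.35
position: [0.4451, 0.2156, 0.3323]
ee_rot: [2.299, 2.141, 0.004]
force: [-0.2, 0.2, -1.3]
width: 0.253
gripper_force: 55.0
```

The fingers were still closing when I started the lift, so I need to check where they hold the handle.

```bash
python3 - <<'E'
from cell import arm
import cv2
d=arm.get_image("scene")["image"][20:200,130:360];cv2.imwrite("pics/s4.png",cv2.resize(d,None,fx=3.3,fy=3.3,interpolation=cv2.INTER_CUBIC))
print(arm.observe()["position"])
E
```

```text
[0.4443525  0.21535781 0.3307146 ]
```

View pics/s4.png

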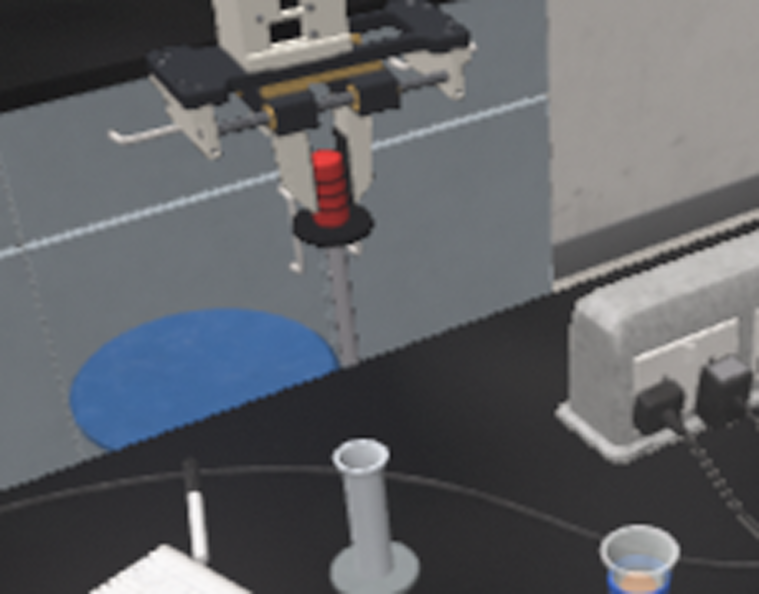

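```bash
python3 - <<'E'
from h import *
for n,z in(("top",[.36,.365,.37,.375,.38]),("tip",[.2,.205,.21,.215,.22])):print(n,[(proj("scene",(.4444,.2154,k)).round(1).tolist()) for k in z])
print(atz("scene",(130+361.5/3.3-.35,20+457/3.3-.35),.12))
E
```

```text
top [[228.2, 68.6], [227.9, 66.4], [227.7, 64.3], [227.4, 62.1], [227.1, 59.9]]
tip [[236.0, 130.8], [235.7, 129.0], [235.5, 127.2], [235.3, 125.4], [235.1, 123.6]]
[0.44307093 0.2135725  0.12      ]
```

Emit:
step_hand(segments="-0.02 0.005 -0.01 0 0;-0.035 0.011 -0.005 0 0;-0.04 0.0125 0 0 0;-0.04 0.0125 0 0 0;-0.04 0.0125 0 0 0;-0.04 0.0125 0 0 0;-0.03 0.01 0 0 0;-0.018 0.005 0 0 0;0 0 0 0 0;0 0 0 0 0")

```text
clock: 9.4
position: [0.5058, -0.0524, 0.3444]
ee_rot: [-2.299, -2.138, 0.003]
force: [-0.0, 1.2, -1.0]
width: 0.253
gripper_force: 55.0
```

```bash
python3 - <<'E'
from cell import arm
import cv2
print(arm.observe()["position"])
d=arm.get_image("scene")["image"][60:230,250:450];cv2.imwrite("pics/s5.png",cv2.resize(d,None,fx=3.5,fy=3.5,interpolation=cv2.INTER_CUBIC))
E
```

```text
[ 0.5057904  -0.05244528  0.34443052]
```

View pics/s5.png

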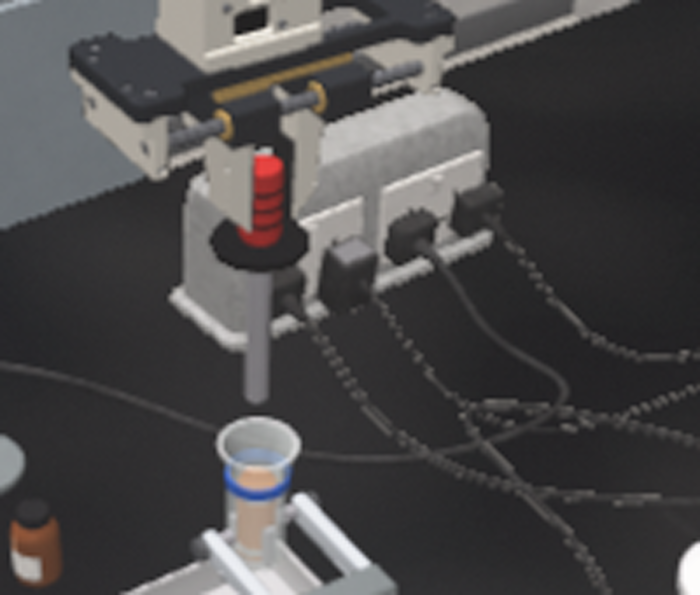

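```bash
python3 - <<'E'
from h import *
q=lambda p:((p[0]+.5)/3.5-.5+250,(p[1]+.5)/3.5-.5+60)
print(q((256,398)),q((258.5,445)))
for z in(.205,.21,.215,.22,.225):print(z,proj("scene",(.5058,-.0524,z)))
for z in (.21,.215,.22):print(z,"tip",atz("scene",q((256,397)),z))
print("mouth",atz("scene",q((258.5,445)),.18), "expected px of mouth if under tool",proj("scene",(.5058,-.0524,.18)))
E
```

```text
(322.7857142857143, 173.35714285714286) (323.5, 186.78571428571428)
0.205 [323.22391732 177.10608708]
0.21 [323.27017866 175.26283828]
0.215 [323.31675465 173.40705247]
0.22 [323.36364851 171.53860133]
0.225 [323.41086351 169.65735475]
0.21 tip [ 0.50939934 -0.04586949  0.21      ]
0.215 tip [ 0.50556578 -0.05084676  0.215     ]
0.22 tip [ 0.50173221 -0.05582403  0.22      ]
mouth [ 0.50538963 -0.05475541  0.18      ] expected px of mouth if under tool [322.99722062 186.13864882]
```

Emit:
step_hand(segments="-0.0012 0.0004 0.01 0 0;0 0 0.02 0 0;0 0 0.02 0 0;0 0 0.009 0 0;0 0 0 0 0")

```text
clock: 9.95
position: [0.5059, -0.0531, 0.2855]
ee_rot: [-2.297, -2.141, 0.003]
force: [0.6, -0.1, 1.1]
width: 0.251
gripper_force: 55.0
```

Emit:
step_hand(segments="0 0 0.006 0 0;0 0 0.006 0 0;0 0 0.006 0 0;0 0 0.006 0 0;0 0 0 0 0")

```text
clock: 10.45
position: [0.5081, -0.054, 0.2644]
ee_rot: [2.298, 2.14, 0.004]
force: [-1.5, 0.8, 9.5]
width: 0.252
gripper_force: 55.0
```

Emit:
step_hand(segments="0 0 0.006 0 0;0 0 0.006 0 0;0 0 0.006 0 0;0 0 0.006 0 0;0 0 0.006 0 0;0 0 0.006 0 0;0 0 0.006 0 0;0 0 0 0 0")

```text
clock: 11.25
position: [0.5076, -0.0536, 0.2215]
ee_rot: [2.299, 2.14, 0.003]
force: [1.1, 0.2, -0.2]
width: 0.254
gripper_force: 55.0
```

Emit:
step_hand(segments="0 0 0.005 0 0;0 0 0.005 0 0;0 0 0.005 0 0;0 0 0 0 0;0 0 0 0 0")

```text
clock: 11.75
position: [0.5067, -0.0539, 0.2057]
ee_rot: [-2.299, -2.14, 0.001]
force: [0.5, 1.2, -0.8]
width: 0.249
gripper_force: 55.0
```

```bash
python3 - <<'E'
from cell import arm
import cv2
print(arm.observe()["position"])
d=arm.get_image("scene")["image"][130:300,220:440];cv2.imwrite("pics/s6.png",cv2.resize(d,None,fx=3.5,fy=3.5,interpolation=cv2.INTER_CUBIC))
E
```

```text
[ 0.50670554 -0.05393313  0.20568747]
```

View pics/s6.png

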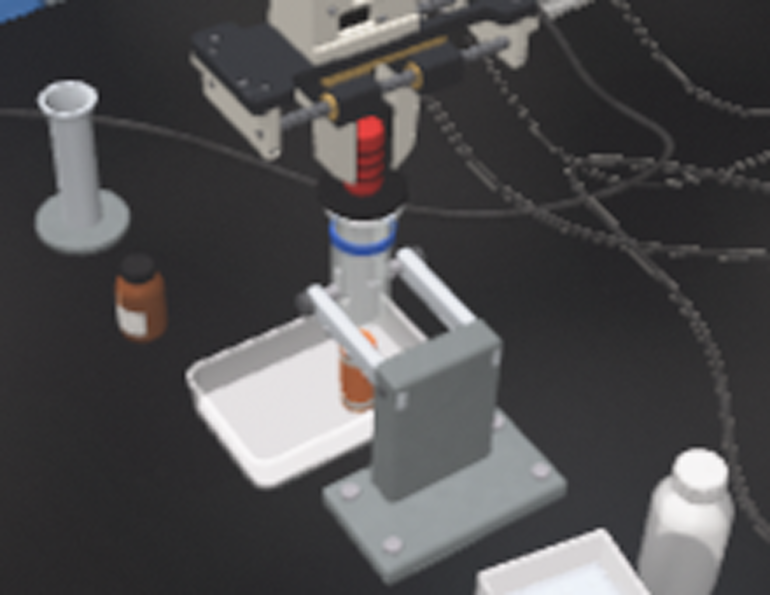

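The cartridge has dropped and stands in the tray at about (358,370) in the crop. The barrel is upright with the rod inside it. Next I'll withdraw the rod straight up and take it back to the holder.

Emit:
step_hand(segments="0 0 -0.01 0 0;0 0 -0.02 0 0;0 0 -0.025 0 0;0 0 -0.025 0 0;0 0 -0.025 0 0;0 0 -0.025 0 0;0 0 -0.01 0 0;0 0 0 0 0")

```text
clock: 12.6
position: [0.5076, -0.0541, 0.3473]
ee_rot: [2.298, 2.139, 0.004]
force: [0.0, 1.0, -1.4]
width: 0.252
gripper_force: 55.0
```

Emit:
step_hand(segments="0.02 -0.006 0 0 0;0.035 -0.011 0 0 0;0.04 -0.0125 0 0 0;0.04 -0.0125 0 0 0;0.04 -0.0125 0 0 0;0.04 -0.0125 0 0 0;0.03 -0.01 0 0 0;0.02 -0.004 0 0 0;0 0 0 0 0;0 0 0 0 0")

```text
clock: 13.6
position: [0.4446, 0.2159, 0.3448]
ee_rot: [2.299, 2.141, -0.003]
force: [-0.4, -0.3, -0.8]
width: 0.253
gripper_force: 55.0
```

```bash
python3 - <<'E'
from cell import arm
print(arm.observe()["position"])
E
```

```text
[0.44458114 0.21586946 0.34480606]
```

Emit:
step_hand(segments="0 0 0.02 0 0;0 0 0.035 0 0;0 0 0.03 0 0;0 0 0.015 0 0;0 0 0.01 0 0;0 0 0.01 0 0;0 0 0 0 0")

```text
clock: 14.3
position: [0.4448, 0.2155, 0.2252]
ee_rot: [-2.3, -2.14, 0.002]
force: [0.4, -0.4, -1.3]
width: 0.254
gripper_force: 55.0
```

Tip is in the holder with no contact force. I'll continue to about 5 mm above the seat, then feel for it.

Emit:
step_hand(segments="0 0 0.015 0 0;0 0 0.02 0 0;0 0 0.02 0 0;0 0 0.015 0 0;0 0 0.009 0 0;0 0 0 0 0")

```text
clock: 14.9
position: [0.4449, 0.2161, 0.1466]
ee_rot: [2.299, 2.141, -0.001]
force: [0.5, -1.0, -1.1]
width: 0.25
gripper_force: 55.0
```

Emit:
step_hand(segments="0 0 0.003 0 0;0 0 0.003 0 0;0 0 0 0 0")

```text
clock: 15.2
position: [0.4451, 0.2164, 0.1411]
ee_rot: [-2.299, -2.141, -0.001]
force: [0.5, 0.8, -1.5]
width: 0.25
gripper_force: 55.0
```

Emit:
step_hand(segments="0 0 0.002 0 0;0 0 0.001 0 0;0 0 0 0 0")

```text
clock: 15.5
position: [0.4456, 0.2165, 0.1405]
ee_rot: [-2.299, -2.139, -0.003]
force: [-9.2, -3.8, 33.5]
width: 0.253
gripper_force: 55.0
```

Emit:
step_hand(segments="0 0 0.001 0 0;0 0 0.001 0 0;0 0 0 0 0")

```text
clock: 15.8
position: [0.4457, 0.2167, 0.1402]
ee_rot: [-2.298, -2.138, -0.005]
force: [-17.9, -7.5, 58.5]
width: 0.251
gripper_force: 55.1
```

Emit:
step_hand(segments="0 0 -0.002 0 0;0 0 -0.0015 0 0;0 0 0 0 0")

```text
clock: 16.1
position: [0.4455, 0.2166, 0.1404]
ee_rot: [-2.299, -2.141, -0.003]
force: [-3.0, -1.2, 13.5]
width: 0.246
gripper_force: 55.0
```

Emit:
step_hand(segments="0 0 0 0 0.4;0 0 0 0 0.6;0 0 0 0 0.9;0 0 0 0 0.9;0 0 0 0 0.9;0 0 0 0 0.9;0 0 0 0 0.9;0 0 0 0 0.9")

```text
clock: 16.9
position: [0.445, 0.2162, 0.1394]
ee_rot: [-2.299, -2.141, 0.0]
force: [-0.2, 0.5, 0.9]
width: 0.879
gripper_force: 0.0
```

Released. I'll rise clear, move away, and check by image code, since all 10 picture views are used.

Emit:
step_hand(segments="0 0 -0.01 0 0.9;0 0 -0.03 0 0.9;0 0 -0.04 0 0.9;0 0 -0.04 0 0.9;0.04 0 -0.02 0 0.9;0.045 0 0 0 0.9;0.045 0 0 0 0.9;0.045 0 0 0 0.9;0 0 0 0 0.9;0 0 0 0 0.9")

```text
clock: 17.9
position: [0.4572, 0.3914, 0.2794]
ee_rot: [2.297, 2.142, -0.001]
force: [0.2, -1.4, -0.5]
width: 0.9
gripper_force: 0.0
```

```bash
python3 - <<'E'
from cell import arm
import cv2,numpy as np
for n,box in(("scene",(225,255,135,165)),("top",(192,225,198,228))):
    o=cv2.imread(f"pics/{n}0.png");w=arm.get_image(n)["image"]
    x0,x1,y0,y1=box
    for i in(o,w):
        r=i[y0:y1,x0:x1].astype(int);m=(r[...,2]>130)&(r[...,1]<70)
        yy,xx=np.nonzero(m);print(n,"red",m.sum(),(xx.mean()+x0).round(2),(yy.mean()+y0).round(2))
    d=np.abs(o.astype(int)-w).max(2)>40
    k,_,st,c=cv2.connectedComponentsWithStats(cv2.morphologyEx(d.astype(np.uint8),cv2.MORPH_CLOSE,np.ones((5,5))))
    print([(s[:5].tolist()) for s in st[1:] if s[4]>12])
    h=cv2.cvtColor(w,cv2.COLOR_BGR2HSV);b=cv2.inRange(h,(105,120,60),(130,255,255))
    if n=="scene":
        b[:,:300]=0;b[:,345:]=0;b[260:]=0;b[:150]=0;yy,xx=np.nonzero(b);print("blue band",len(xx),xx.mean(),yy.mean(),xx.min(),xx.max(),yy.min(),yy.max())
        ref=cv2.imread("pics/s3.png");hr=cv2.resize(ref,(220,170),interpolation=cv2.INTER_AREA)
        D=np.abs(hr.astype(int)-w[130:300,220:440]).max(2)>40
        print("vs s3",[(s[:5]+[220,130,0,0,0]).tolist() for s in cv2.connectedComponentsWithStats(D.astype(np.uint8))[2][1:] if s[4]>6])
E
```

```text
scene red 91 236.87 145.11
scene red 88 236.83 144.33
[[39, 0, 61, 212, 3501], [154, 0, 85, 76, 2411], [5, 57, 12, 2, 17], [0, 68, 38, 5, 77], [7, 121, 44, 64, 191], [0, 124, 3, 11, 28], [0, 148, 48, 71, 225], [302, 177, 34, 53, 932], [79, 207, 12, 38, 128], [61, 216, 3, 7, 16], [0, 226, 8, 38, 187], [317, 230, 10, 18, 129], [67, 279, 23, 14, 132], [29, 287, 18, 18, 93]]
blue band 54 322.1666666666667 199.42592592592592 314 332 194 202
vs s3 [[286, 130, 28, 26, 398], [327, 130, 28, 8, 127], [306, 136, 23, 14, 161], [340, 137, 21, 19, 169], [233, 138, 8, 2, 8], [335, 139, 6, 9, 28], [306, 149, 28, 14, 196], [266, 153, 50, 32, 458], [317, 166, 7, 14, 84], [319, 213, 5, 3, 10], [322, 223, 7, 7, 26], [317, 230, 10, 18, 129]]
top red 98 204.04 212.96
top red 92 203.62 212.62
[[0, 107, 122, 293, 25151], [287, 177, 33, 27, 423], [0, 251, 3, 6, 13], [278, 367, 6, 5, 18], [262, 376, 30, 24, 290], [197, 381, 60, 19, 330], [317, 380, 4, 5, 16]]
```

The handle reads about 0.8 px higher than at the start, so I'll check the seating more closely.

```bash
python3 - <<'E'
from cell import arm
import cv2,numpy as np
from h import *
print(proj("scene",(.4445,.2155,.13))-proj("scene",(.4445,.2155,.131)),proj("top",(.4445,.2155,.172))-proj("top",(.4445,.2155,.173)))
for n,(x0,x1,y0,y1) in(("scene",(229,249,136,166)),("top",(195,222,204,228))):
    o=cv2.imread(f"pics/{n}0.png");w=np.mean([arm.get_image(n)["image"] for _ in range(3)],0)
    if n=="scene":
        for u in(235,239,243):print(u,o[136:168,u].max(1).tolist(),"\n   ",w[136:168,u].max(1).astype(int).tolist())
    for ch in(2,):
        for name,(a,b) in {"upper":(y0,(y0+y1)//2+2),"lower":((y0+y1)//2,y1)}.items():
            A=o[a:b,x0:x1,ch].astype(np.float32);B=w[a:b,x0:x1,ch].astype(np.float32)
            M=np.eye(2,3,dtype=np.float32);c,M=cv2.findTransformECC(A,B,M,cv2.MOTION_TRANSLATION);print(n,name,round(c,4),M[:,2])
E
```

```text
[0.04041321 0.32408298] [0.09897315 0.05686068]
235 [43, 43, 91, 204, 230, 232, 233, 215, 166, 146, 146, 99, 112, 140, 111, 105, 134, 117, 96, 128, 134, 101, 59, 45, 45, 45, 43, 39, 114, 149, 156, 158] 
    [43, 43, 158, 221, 231, 232, 233, 190, 148, 145, 135, 97, 125, 143, 97, 121, 143, 99, 112, 138, 125, 79, 44, 44, 44, 44, 39, 51, 126, 153, 156, 158]
239 [43, 42, 92, 202, 227, 228, 221, 181, 146, 139, 140, 95, 120, 140, 107, 93, 128, 141, 101, 122, 140, 142, 94, 43, 45, 45, 43, 38, 96, 141, 155, 157] 
    [42, 42, 176, 222, 227, 228, 207, 160, 139, 139, 116, 89, 124, 140, 93, 119, 141, 108, 93, 127, 140, 114, 67, 45, 44, 44, 40, 51, 123, 150, 155, 157]
243 [43, 42, 42, 42, 43, 41, 41, 42, 43, 42, 44, 47, 45, 45, 62, 68, 59, 65, 82, 93, 73, 48, 44, 44, 44, 42, 38, 67, 122, 142, 144, 144] 
    [43, 42, 42, 42, 42, 42, 42, 42, 42, 43, 46, 47, 40, 51, 66, 61, 55, 76, 87, 80, 56, 43, 43, 44, 44, 39, 35, 98, 132, 142, 143, 143]
scene upper 0.9965 [-0.00482301 -0.49806455]
scene lower 0.941 [-0.08275798 -0.49930498]
top upper 0.9988 [-0.6056412  -0.30580765]
top lower 0.9696 [-0.66178423 -0.24644822]
```

The shift in both views amounts to about 1.5 mm sideways, which is within the holder's play. The height is unchanged and the rod is vertical, so it is seated. The tray and bystanders show no change and the barrel is still upright.

```bash
python3 -c '
from cell import arm
print(arm.sign_off())'
```

```text
the job is handed in; nothing more can be done
None
```

The job is handed in: the barrel is upright, the cartridge is out and in the tray, the rod is back in its holder with its flange on the rim, and the tray and bystanders showed no movement in the final images.

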